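# Lock the height stop with its jam nut

## Robot

A 7-joint arm with a two-finger parallel gripper is mounted at the origin on a cart in front of the work surface, level with it; the furniture and walls round the work are solid. World frame = base frame: x ahead of the robot, y to its left, z up, the work surface at z = 0. Lengths are in m, angles in rad, forces in N, time in s.
With the tool pointing down it reaches from about 0.425 to 0.925 m from the base axis. Payload 6.8 kg.
Tool frame: the origin (TCP) lies on the mounting face of the last link; the fingertips stand 173 mm ahead of it and the grasp point (between the pads) lies 155 mm ahead of it; z points along the fingers, y is the direction in which the jaws open and shut (so a half turn about z gives the same grasp; the last joint's range is limited). The gripper opens to 85 mm and grips with 20 to 120 N. Pads are 22 mm wide; open, the fingers measure 114 mm over their backs; the gripper's body (76 mm by 85 mm) begins 54 mm behind the grasp point. The pads swing forward as they close: fully open they stand 13 mm farther back than shut.
Start: joints at [-1.265, 0.477, 0.022, 1.555, -0.011, 1.109, -0.083], TCP at [0.271, 0.618, 0.405] pointing down, gripper open.
Joint ranges: [-2.96, 2.96], [-0.34, 2.1], [-1.41, 1.46], [0.24, 2.44], [-1.37, 4.51], [0.17, 1.92], [-2.96, 2.96]. Speed limits (rad/s): [2.39, 2.39, 3.14, 3.14, 3.14, 3.14, 3.14].

## Interface

Orientations are given as a unit quaternion [w, x, y, z].
In Python, from station import sensors, read_camera, bot gives the robot as it stands. The module is installed in compiled form; this text tells all that it offers.
- The arm moves only by the tool play_rows, never from a script. Its argument "commands" is a list of rows, each a list of 4 numbers: the shift along the tool's x, y, z in m, then the turn about the tool's z in degrees. A call has 1 to 20 rows; each row shifts and turns the commanded pose from where the row before left it, along the tool's axes as they then stand; what a row does not reach is not made up. A row lasts 1/10 s, in which the tool goes at most 50 mm and 8.59 degrees, less where a joint would pass 70% of its speed; a pose out of reach is approached as far as the arm can. A call with a gripper value outside its range is refused whole. "claw" is the finger opening in m, from 0 to 0.0854, set as the call begins (left out, the last holds). The fingers move at their own pace and stop on an object; "force" is the grip in N (left out, the last holds). Time passes only in rows, so rows that do not move let the fingers close. It gives the time, the measured TCP pose, the force and the opening at its end, in the units of the state.
- sensors.get_obs(): the state, without advancing time (a new reading comes with each control period).
- read_camera(name): name is "side" or "top"; returns a dict with "frame" (480x640x3 uint8, blue, green, red), "depth" (480x640 float32, m along the optical axis (not along the pixel's ray), 0 where there is no reading), "fx", "fy", "cx", "cy" (pixels), "rvec" (rotation vector, rad) and "tvec" (3), from world to camera coordinates, as OpenCV has them. Camera axes: x right, y down, z forward; pixel columns grow to the right and rows downward; lengths in m; the calibration is good to about 2 mm. A picture is of the moment at which its call begins.
- bot.hand_in(): hands the job in, once; it reports no verdict.
The state is a dict: "t": time; "q": joint angles; "joint_vel": joint speeds; "joint_torque": joint torques, N m; "eef_pos": TCP position; "tool_rot": TCP orientation; "contact_force": force on the tool from outside, world axes, zero at the start; "torque": the same for the moment, N m; "gripper_width": opening from 0.0 (shut) to 1.0 (fully open).
Only numpy, scipy, OpenCV 4.12 (cv2) and the standard library are available. Lean on these libraries where they do the work, as an engineer would, in place of code of your own. Each camera call takes 0.05 s, during which the arm holds its last target.

## Task

Lock the height stop on the bench: slide the holding spanner with the green grip onto the lower brass nut so that its arm can brace against the brass pin, then turn the steel jam nut above it clockwise until it comes up hard and pull it up firmly, to about 0.7 N m, without overtightening it. The lower nut is the height setting and must not be dragged round by more than about 15 degrees; leave the spanner lying on it.

Things in the scene. Friction and masses are not known exactly. Their poses are not given: they have to be found in the camera images.
- fixture: height stop, fixed to the bench: grey steel plate 155 x 90 x 8 mm with an upright threaded stud (18 mm thick, top 68 mm above the bench). Origin on the stud's axis at bench height; z up. The plate reaches from x = +40 to -115 mm and y = -45 to +45 mm. The spanner belongs along it, its tail towards the fixture's -x
- lower_nut (a joint): turn of the lower nut about the stud, rad, counterclockwise from above positive; at 0 two of its flats are parallel to the fixture's x axis; it starts within 0.02 of 0. It turns under 0.15 N m and stays where left, so unless the spanner holds it the jam nut drags it round. It must never be more than 0.3 rad from 0
- lower_mid (a point): point on the stud's axis inside the lower nut, 13 mm above the bench, where the middle of the spanner's jaw belongs. The lower nut is a brass hexagon 30 mm across flats, from 9 to 25 mm above the bench
- jam_mid (a point): stud's axis at mid-height of the jam nut, 36 mm above the bench. Turned clockwise, the jam nut first runs freely (0.04 N m) for an unknown 0.1 to 0.9 rad, then takes up the slack of spanner and pin (0.15 N m, up to 0.2 rad), then comes up hard at 0.4 N m and rises by about 1 N m per further rad
- holding_spanner: loose open-ended steel spanner, 0.22 kg, lying flat, green grip up; origin under the middle of its jaw, x along it towards the open mouth, z up. Flat arm 18 mm wide, 8 mm thick, back to x = -160 mm. It goes on the lower nut lying flat on the fixture's plate (underside 8 mm above the bench), slid on in its +x direction
- spanner_jaw (a point): middle of the spanner's jaw, 5 mm above its underside. The jaw is 31.4 mm wide inside, 10 mm thick, 54 mm over the outside; its flared mouth ends at x = +23 mm and the back of the jaw is at x = -18.6 mm
- spanner_grip (a point): point in the upright green grip of the spanner: block 26 mm along x, 16 mm along y, from 8 to 49 mm above the underside, at x = -145 mm; the point is 34 mm above the underside
- mug_1: light mug, a bystander standing at the left, 92 mm high; leave it alone
- tape_measure: yellow tape measure, a bystander at the left; leave it alone
- jam_nut: upper, steel jam nut, hexagon 30 mm across flats, from 26.5 to 46 mm above the bench; origin on the stud's axis at bench height, z up; at yaw 0 two flats are parallel to x (repeats every 60 degrees). It tightens clockwise from above, does not visibly sink, and stays as tight as it was left
- stop_pin: brass stop pin fixed upright on the plate (12 mm thick, 14 mm tall), origin at the middle of its foot, at x = -95, y = +17.5, z = 8 mm of the fixture. The arm of a spanner on the lower nut lies beside it; when the nut is dragged clockwise the arm swings to +y against the pin, after 0.5 to 5 mm. It then carries the tightening torque: 0.5 N m is 5.2 N on the pin, 0.95 N m is 10 N
Things that resemble listed ones, but are neither listed nor needed, are in the scene too. Of the things shaped like the holding_spanner, the steel one is meant.

How it is judged:
On the way, in this order (a step that is already met when the one before it is completed fails the run):
1. the spanner's jaw is on the lower nut (horizontal distance between spanner_jaw and lower_mid below 0.006 m and height (world z) of spanner_jaw below 0.018 m), for 0.2 s.
2. the jam nut is pulled up tight by the fingers, at least 0.5 N m, which presses the spanner, untouched by the fingers, on the stop pin by at least 5.2 N (all of step 1 and contact force between holding_spanner and stop_pin above 5.2 N and contact force between the fingers and jam_nut above 1 N and contact force between the fingers and holding_spanner below 0.2 N), for 0.2 s.
At the end, for the whole second after the job is handed in: the jam nut has been pulled up to 0.5 N m or more (never above 0.95) and is at rest; the lower nut is within 0.3 rad of its zero; the spanner lies flat and still on the lower nut, its jaw's middle within 6 mm of the stud's axis and no higher than 18 mm above the bench (all of step 1 and value of joint lower_nut between -0.3 and 0.3 rad and linear speed of holding_spanner below 0.01 m/s and angular speed of jam_nut below 0.05 rad/s); the robot touches nothing.
It fails at once if the jam nut is overtightened: above 0.95 N m, which presses the spanner, untouched by the fingers, on the stop pin by more than 10 N (contact force between holding_spanner and stop_pin above 10 N and contact force between the fingers and holding_spanner below 0.2 N).
It fails at once if the lower nut is turned more than 0.3 rad from its zero (value of joint lower_nut below -0.3 rad or value of joint lower_nut above 0.3 rad).
It fails at once if the mug or the tape measure is moved by more than 30 mm (distance of any of mug_1, tape_measure from where it was at the start of the episode above 0.03 m).
It also fails if it takes over 64 s, if anything falls off the work surface, if the arm or the gripper's body presses on something with over 40 N, if the wrist force passes 120 N, or if a joint passes its speed limit or range.

## Working session

There is one attempt and no reset: what is moved stays moved. The work goes in short steps, Python scripts to look and compute and a tool call to move; the robot and the scene stay as the last step left them, time stands still between calls to the robot, and variables do not carry over. Pictures are saved under pics/ and viewed, and the job is handed in when it is done.

Besides the shell and the picture viewer there is one more tool, called after "Emit:" in YAML: its name, and indented under it one key for each argument. play_rows: Moves the arm, as the interface text tells. Its arguments: {"type":"object","properties":{"commands":{"type":"array"},"claw":{"type":"number"},"force":{"type":"number"}},"required":["commands"]}

```bash
mkdir -p pics
cat > h.py <<'E'
import numpy as np, cv2
from station import sensors, read_camera, bot
def cam(n):
    c=read_camera(n); R=cv2.Rodrigues(np.array(c['rvec'],float))[0]; c['R']=R; c['t']=np.array(c['tvec'],float).ravel(); return c
def world(c,u,v,z=None):
    # z None: use depth ; else intersect plane z
    ray=c['R'].T@np.array([(u-c['cx'])/c['fx'],(v-c['cy'])/c['fy'],1.]); o=-c['R'].T@c['t']
    if z is None:
        d=c['depth'][int(round(v)),int(round(u))]; return o+ray*d
    return o+ray*(z-o[2])/ray[2]
def proj(c,P):
    p=c['R']@np.array(P,float)+c['t']; return p[0]/p[2]*c['fx']+c['cx'],p[1]/p[2]*c['fy']+c['cy']
E
python3 - <<'E'
from h import *
import pickle
for n in('side','top'):
    c=cam(n); cv2.imwrite(f'pics/{n}0.png',c['frame']); pickle.dump(c,open(f'{n}0.pkl','wb')); print(n,-c['R'].T@c['t'],c['fx'])
print(sensors.get_obs())
E
```

```text
side [0.39150869 1.32116897 0.63113072] 515.6827230940236
top [0.48842506 0.17843055 1.01321209] 438.52813511836274
{'t': 0.1, 'q': array([-1.26506848,  0.4777548 ,  0.02229785,  1.55633134, -0.01151666,
        1.10927996, -0.08311276]), 'joint_vel': array([-0.00054358, -0.00130305,  0.00080294, -0.00124877,  0.00064774,
       -0.00051699,  0.00110256]), 'joint_torque': array([ 4.17196308e-03, -5.97756243e+01,  1.61351725e+00, -2.81952024e+01,
        1.28181494e-02,  5.07543795e-03, -4.02471153e-05]), 'eef_pos': array([0.27129954, 0.61782113, 0.40380573]), 'tool_rot': array([-1.27240450e-04,  2.05421061e-01,  9.78673342e-01, -8.13363461e-04]), 'contact_force': array([ 0.41291357,  0.49144566, -0.00514398]), 'torque': array([ 0.00642719,  0.04685533, -0.02141558]), 'gripper_width': 1.0002173602829116}
```

View pics/top0.png

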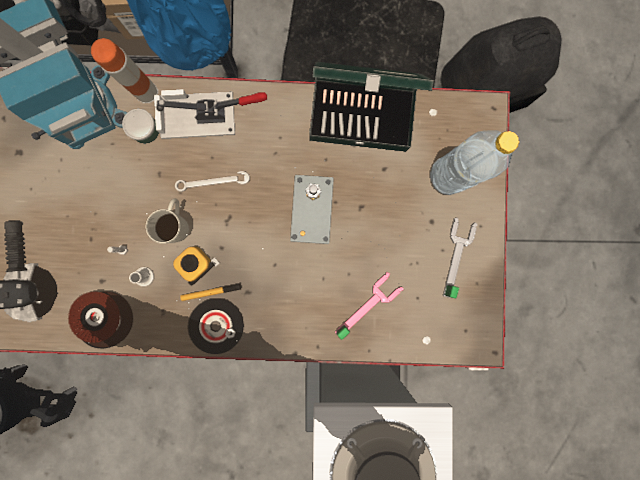

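View pics/side0.png

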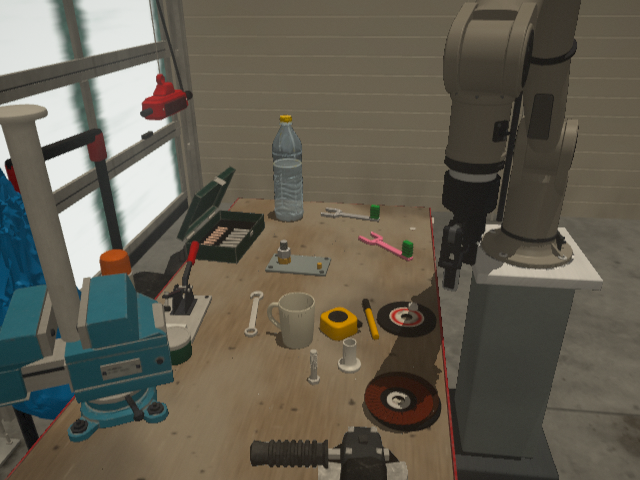

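Candidates shaped like the spanner in the top view are the pink one at about (370,305) and the grey steel one at about (458,255). The steel one fits the description. I'll enlarge both it and the fixture.

Run:
```python
from h import *
import pickle
c=pickle.load(open('top0.pkl','rb'))
f=c['frame']
a=cv2.resize(f[210:305,420:500],None,fx=6,fy=6,interpolation=cv2.INTER_CUBIC)
b=cv2.resize(f[165:255,280:345],None,fx=6,fy=6,interpolation=cv2.INTER_CUBIC)
cv2.imwrite('pics/a.png',a);cv2.imwrite('pics/b.png',b)
for uv in[(388,460),(453,292),(312,209),(458,255)]: print(uv,world(c,*uv))
```

```text
(388, 460) [0.06781356 0.00639169 0.086467  ]
(453, 292) [ 0.41408575 -0.14359382  0.04704985]
(312, 209) [0.5983657  0.16980225 0.00723066]
(458, 255) [ 0.49625428 -0.16863124  0.0073014 ]
```

View pics/a.png

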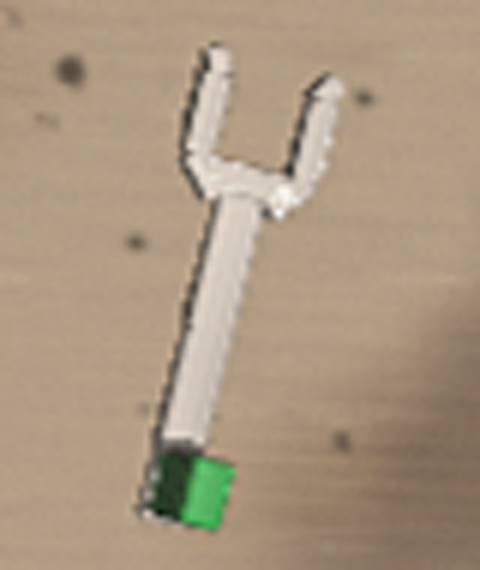

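View pics/b.png

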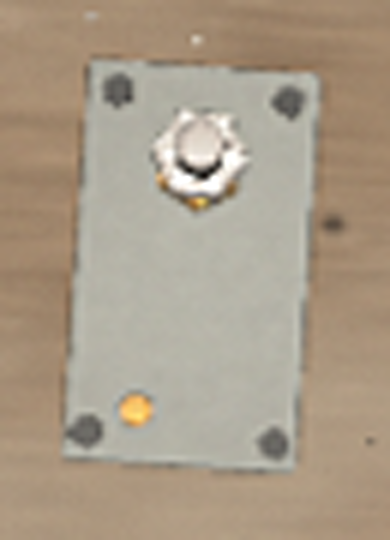

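Crop a shows the steel fork with its upright green grip: tips at about (217,48) and (328,82), grip top at about (207,492). Crop b shows the plate corners, the stud at about (200,150) and the pin at (135,408). I'll fit both poses.

```bash
cat > fit.py <<'E'
from h import *
from scipy.optimize import least_squares
def T(p,pts):
    c,s=np.cos(p[2]),np.sin(p[2]); pts=np.array(pts,float)
    return np.c_[p[0]+c*pts[:,0]-s*pts[:,1],p[1]+s*pts[:,0]+c*pts[:,1],pts[:,2]]
def fit(c,mod,pix,p0):
    f=lambda p:(np.array([proj(c,P) for P in T(p,mod)])-pix).ravel()
    r=least_squares(f,p0); return r.x,r.fun.reshape(-1,2)
E
python3 - <<'E'
from fit import *
import pickle
c=pickle.load(open('top0.pkl','rb'))
cr=lambda P,u0,v0:(np.array(P)+.5)/6-.5+[u0,v0]
pl=cr([(92,60),(318,73),(296,468),(65,455)],280,165)
m=[(.04,.045,.008),(.04,-.045,.008),(-.115,-.045,.008),(-.115,.045,.008)]
fx,r=fit(c,m,pl,[.62,.17,0]);print('fixture',fx,np.degrees(fx[2]),'\n',r.round(2))
for nm,P in dict(studtop=(0,0,.068),pin=(-.095,.0175,.022),jam=(0,0,.046)).items(): print(nm,((np.array(proj(c,T(fx,[P])[0]))-[280,165]+.5)*6-.5).round())
# spanner: arm edge direction + grip top + jaw
gt=cr([(197,455),(236,462),(217,530),(178,523)],420,210)
W=[world(c,u,v,.049) for u,v in gt]; print('grip top',np.mean(W,0))
for a,b in[((215,200),(162,440)),((262,207),(205,445))]:
    A,B=[world(c,*cr([q],420,210)[0],.008) for q in(a,b)]; print(A,B,np.degrees(np.arctan2(*(A-B)[1::-1])))
tl,tr=[world(c,*cr([q],420,210)[0],.010) for q in((217,48),(328,82))]; print(tl,tr,np.linalg.norm(tl-tr))
E
```

```text
fixture [ 0.63695031  0.16861177 -0.04858187] -2.7835358291660164 
 [[-0.64 -0.74]
 [ 0.61 -0.44]
 [ 0.36  0.68]
 [-0.32  0.48]]
studtop [201. 142.]
pin [138. 408.]
jam [200. 151.]
grip top [ 0.41499756 -0.14535581  0.049     ]
[ 0.52408671 -0.16243903  0.008     ] [ 0.43176135 -0.14177367  0.008     ] -12.616664758781637
[ 0.52160112 -0.18067544  0.008     ] [ 0.43000806 -0.15838242  0.008     ] -13.679355959204564
[ 0.58261797 -0.16265664  0.01      ] [ 0.57003425 -0.20573641  0.01      ] 0.04488002020338827
```

```bash
cat >> h.py <<'E'
from scipy.spatial.transform import Rotation as Ro
def state():
    o=sensors.get_obs(); w,x,y,z=o['tool_rot']; return o,Ro.from_quat([x,y,z,w]).as_matrix()
def go(target,yang=None):
    """tool-frame shift from the measured pose to target; turn deg so that tool y points at world angle yang (mod 180)"""
    o,R=state(); d=R.T@(np.array(target)-o['eef_pos']); ya=np.degrees(np.arctan2(R[1,1],R[0,1]))
    print('t',round(o['t'],2),'pos',o['eef_pos'].round(4),'yang',round(ya,2),'q',o['q'].round(2),'gw',round(o['gripper_width']*.0854,4),'tilt',R[:,2].round(4))
    print(' tool shift mm',(d*1000).round(1),'' if yang is None else 'turn deg %.2f'%(((ya-yang+90)%180)-90))
E
python3 - <<'E'
from fit import *
import pickle
c=pickle.load(open('top0.pkl','rb')); s=pickle.load(open('side0.pkl','rb'))
p=[.5555,-.1787,np.radians(-13.1)]
box=lambda x0,x1,y0,y1,z:[(x0,y0,z),(x1,y0,z),(x1,y1,z),(x0,y1,z)]
M=[box(-.16,-.0186,-.009,.009,.008),box(-.158,-.132,-.008,.008,.049),box(-.0186,.023,-.0157,.0157,.01),box(-.0186,.023,-.027,.027,.01)]
for n,cc,(u0,v0,w,h) in(('t',c,(420,210,80,95)),('s',s,(310,195,80,40))):
    im=cv2.resize(cc['frame'][v0:v0+h,u0:u0+w],None,fx=6,fy=6,interpolation=cv2.INTER_CUBIC)
    for m in M:
        q=np.array([proj(cc,P) for P in T(p,m)]); q=((q-[u0,v0]+.5)*6-.5).round().astype(np.int32)
        cv2.polylines(im,[q],True,(255,0,0),1)
    cv2.imwrite(f'pics/ov_{n}.png',im)
go([.5,.25,.35],76.9)
go([.5,-.1,.35],76.9)
g=T(p,[(-.145,0,.034)])[0];print(g)
E
```

```text
t 0.1 pos [0.2713 0.6178 0.4038] yang 66.29 q [-1.27  0.48  0.02  1.56 -0.01  1.11 -0.08] gw 0.0854 tilt [-6.0e-04 -1.5e-03 -1.0e+00]
 tool shift mm [-357.3 -244.7   54.2] turn deg -10.61
t 0.1 pos [0.2713 0.6178 0.4038] yang 66.29 q [-1.27  0.48  0.02  1.56 -0.01  1.11 -0.08] gw 0.0854 tilt [-6.0e-04 -1.5e-03 -1.0e+00]
 tool shift mm [-498.  -565.2   54.8] turn deg -10.61
[ 0.41427348 -0.14583556  0.034     ]
```

View pics/ov_t.png

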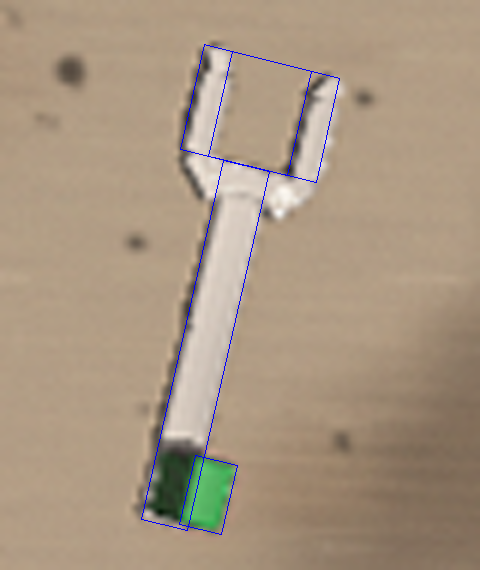

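View pics/ov_s.png

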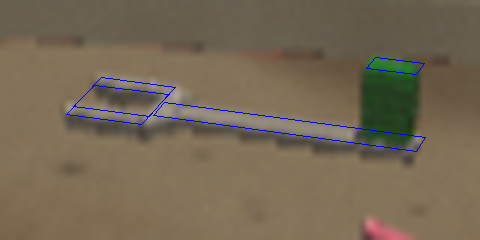

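The model outline lies on the spanner within about 1 mm in both views. The grip is at about (0.414, -0.145). Moving above it via (0.5, 0.25).

Emit:
play_rows:
  commands:
    - [-0.0397,-0.0272,0.006,0]
    - [-0.0397,-0.0272,0.006,0]
    - [-0.0397,-0.0272,0.006,0]
    - [-0.0397,-0.0272,0.006,0]
    - [-0.0397,-0.0272,0.006,0]
    - [-0.0397,-0.0272,0.006,0]
    - [-0.0397,-0.0272,0.006,0]
    - [-0.0397,-0.0272,0.006,0]
    - [-0.0397,-0.0272,0.006,0]
    - [0,0,0,-5.3]
    - [0,0,0,-5.3]
    - [0,0,0,0]
    - [0,0,0,0]
  claw: 0.06

```text
t: 1.4
eef_pos: [0.4999, 0.2503, 0.3505]
tool_rot: [-0.0, 0.115, 0.993, -0.0]
contact_force: [0.3, 0.5, -0.2]
gripper_width: 0.705
```

Run:
```python
from h import *
go([.46,-.12,.35],76.9)
go([.4145,-.1455,.25],76.9)
go([.4145,-.1455,.189],76.9)
```

```text
t 1.4 pos [0.4999 0.2503 0.3505] yang 76.77 q [-0.66  0.35  0.1   1.9  -0.04  0.9   0.81] gw 0.0602 tilt [-5.e-04 -1.e-04 -1.e+00]
 tool shift mm [ -45.9 -369.7    0.5] turn deg -0.13
t 1.4 pos [0.4999 0.2503 0.3505] yang 76.77 q [-0.66  0.35  0.1   1.9  -0.04  0.9   0.81] gw 0.0602 tilt [-5.e-04 -1.e-04 -1.e+00]
 tool shift mm [  -7.5 -404.9  100.6] turn deg -0.13
t 1.4 pos [0.4999 0.2503 0.3505] yang 76.77 q [-0.66  0.35  0.1   1.9  -0.04  0.9   0.81] gw 0.0602 tilt [-5.e-04 -1.e-04 -1.e+00]
 tool shift mm [  -7.5 -404.9  161.6] turn deg -0.13
```

Emit:
play_rows:
  commands:
    - [-0.0051,-0.0411,0,0]
    - [-0.0051,-0.0411,0,0]
    - [-0.0051,-0.0411,0,0]
    - [-0.0051,-0.0411,0,0]
    - [-0.0051,-0.0411,0,0]
    - [-0.0051,-0.0411,0,0]
    - [-0.0051,-0.0411,0,0]
    - [-0.0051,-0.0411,0,0]
    - [-0.0051,-0.0411,0,0]
    - [0.0128,-0.0117,0.0335,0]
    - [0.0128,-0.0117,0.0335,0]
    - [0.0128,-0.0117,0.0335,0]
    - [0,0,0,0]
    - [0,0,0,0]

```text
t: 2.8
eef_pos: [0.416, -0.1456, 0.2505]
tool_rot: [-0.0, 0.115, 0.993, 0.0]
contact_force: [0.5, -0.1, 0.0]
gripper_width: 0.704
```

Run:
```python
from h import *
go([.4145,-.1455,.189],76.9)
c=cam('top');s=cam('side')
cv2.imwrite('pics/g1.png',np.vstack([cv2.resize(c['frame'][200:340,380:520],None,fx=4,fy=4)[:, :],])); cv2.imwrite('pics/g1s.png',cv2.resize(s['frame'][120:260,300:460],None,fx=4,fy=4))
```

```text
t 2.8 pos [ 0.416  -0.1456  0.2505] yang 76.83 q [-0.03  0.34  0.26  2.24 -0.16  0.58  1.7 ] gw 0.0601 tilt [-6.e-04  1.e-04 -1.e+00]
 tool shift mm [ 1.5 -0.2 61.5] turn deg -0.07
```

View pics/g1s.png

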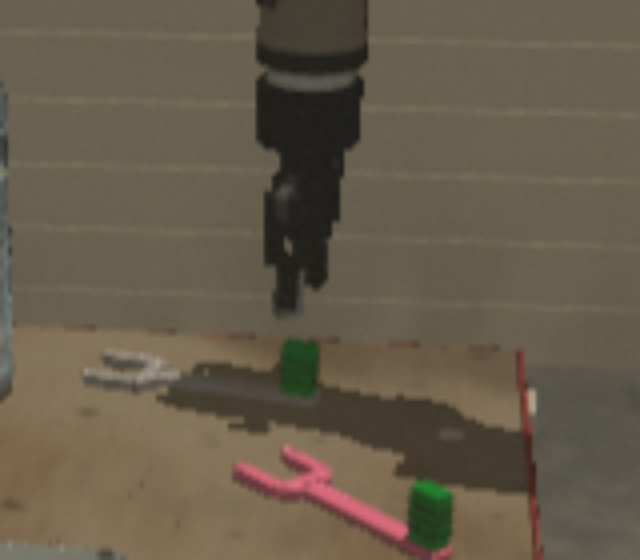

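The fingers stand directly over the green grip of the steel spanner (about (300,365) in the crop). Descending and closing.

Emit:
play_rows:
  commands:
    - [0.0005,0,0.02,0]
    - [0.0005,0,0.02,0]
    - [0.0005,0,0.015,0]
    - [0,0,0.006,0]
    - [0,0,0,0]

```text
t: 3.4
eef_pos: [0.4151, -0.1453, 0.1896]
tool_rot: [0.001, 0.114, 0.994, 0.0]
contact_force: [0.4, 0.0, -0.2]
gripper_width: 0.704
```

Emit:
play_rows:
  commands:
    - [0,0,0,0]
    - [0,0,0,0]
    - [0,0,0,0]
    - [0,0,0,0]
    - [0,0,0,0]
    - [0,0,0,0]
    - [0,0,0,0]
    - [0,0,0,0]
  claw: 0.0
  force: 90

```text
t: 4.2
eef_pos: [0.4146, -0.1458, 0.1901]
tool_rot: [0.001, 0.114, 0.993, -0.0]
contact_force: [-1.8, -1.1, 8.0]
gripper_width: 0.174
```

Emit:
play_rows:
  commands:
    - [0,0,-0.01,0]
    - [0,0,-0.02,0]
    - [0,0,-0.03,0]
    - [0,0,0,0]
    - [0,0,0,0]
    - [0,0,0,0]

```text
t: 4.8
eef_pos: [0.4135, -0.1453, 0.2486]
tool_rot: [-0.001, 0.114, 0.993, 0.0]
contact_force: [-1.5, 0.5, -2.8]
gripper_width: 0.178
```

Run:
```python
from h import *
go([.4145,-.1455,.249],76.9)
c=cam('top');s=cam('side')
cv2.imwrite('pics/g2.png',cv2.resize(c['frame'][200:320,400:520],None,fx=5,fy=5)); cv2.imwrite('pics/g2s.png',cv2.resize(s['frame'][120:260,300:460],None,fx=4,fy=4))
```

```text
t 4.8 pos [ 0.4135 -0.1453  0.2486] yang 76.9 q [-0.03  0.34  0.27  2.25 -0.17  0.57  1.7 ] gw 0.0152 tilt [-1.5e-03  4.0e-04 -1.0e+00]
 tool shift mm [-1.   0.  -0.4] turn deg 0.00
```

View pics/g2s.png

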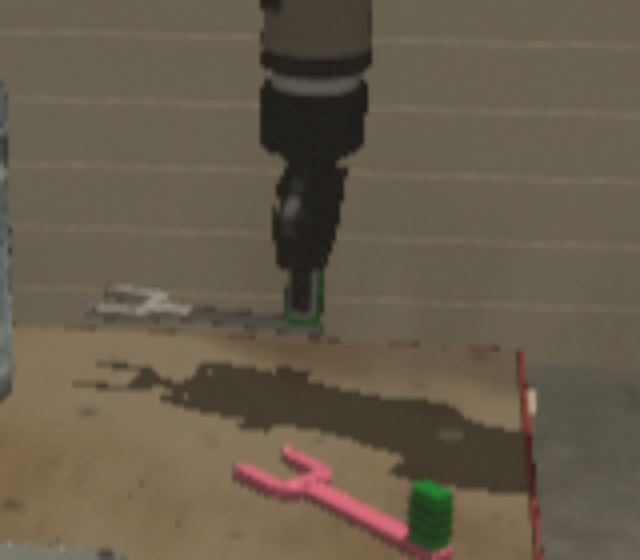

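View pics/g2.png

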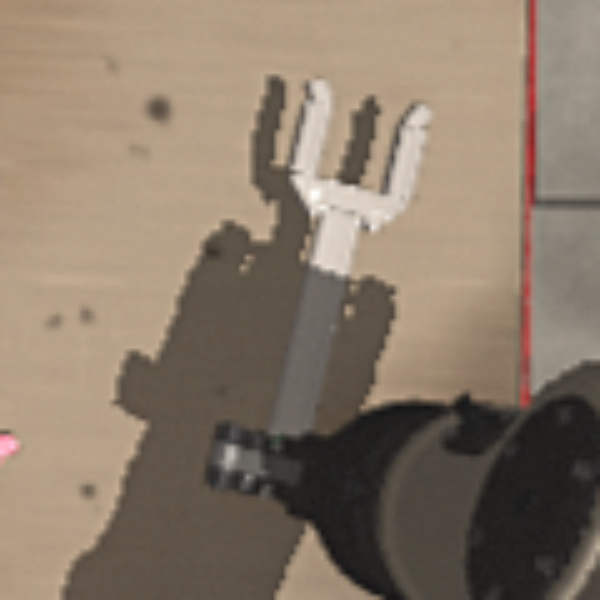

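Spanner held level. Next: raise, turn to the fixture's heading, and go to a pre-insert pose with the jaw 50 mm behind the stud.

Emit:
play_rows:
  commands:
    - [0,0,-0.02,-5.15]
    - [0,0,-0.025,-5.15]
    - [0,0,0,0]
    - [0,0,0,0]

```text
t: 5.3
eef_pos: [0.4139, -0.1455, 0.2937]
tool_rot: [-0.0, 0.025, 1.0, 0.0]
contact_force: [0.0, -0.1, -2.9]
gripper_width: 0.176
```

Run:
```python
from h import *
go([.4422,.1781,.29],87.2)
```

```text
t 5.3 pos [ 0.4139 -0.1455  0.2937] yang 87.1 q [-0.03  0.25  0.26  2.22 -0.1   0.68  1.82] gw 0.015 tilt [-2.e-04  3.e-04 -1.e+00]
 tool shift mm [-11.9 324.7   3.8] turn deg -0.10
```

Emit:
play_rows:
  commands:
    - [-0.005,0.03,0,0]
    - [-0.005,0.035,0,0]
    - [-0.005,0.035,0,0]
    - [-0.005,0.035,0,0]
    - [0,0.035,0,0]
    - [0,0.035,0,0]
    - [0,0.035,0,0]
    - [0.004,0.035,0,0]
    - [0.004,0.03,0.004,0]
    - [0,0.02,0,-0.1]
    - [0,0,0,0]
    - [0,0,0,0]
    - [0,0,0,0]

```text
t: 6.6
eef_pos: [0.4417, 0.1772, 0.2892]
tool_rot: [-0.001, 0.025, 1.0, -0.001]
contact_force: [0.2, -0.4, -3.5]
gripper_width: 0.17
```

Run:
```python
from fit import *
import pickle
go([.4422,.1781,.2267],87.2)
c=cam('top');s=cam('side');pickle.dump((c,s),open('p1.pkl','wb'))
cv2.imwrite('pics/p1.png',cv2.resize(c['frame'][160:300,260:380],None,fx=5,fy=5)[:600])
cv2.imwrite('pics/p1s.png',cv2.resize(s['frame'][180:300,240:400],None,fx=5,fy=5))
```

```text
t 6.6 pos [0.4417 0.1772 0.2892] yang 87.17 q [-0.6   0.31  0.1   2.13 -0.05  0.7   1.06] gw 0.0146 tilt [-0.0018 -0.0014 -1.    ]
 tool shift mm [-0.5  1.  62.5] turn deg -0.03
```

View pics/p1.png

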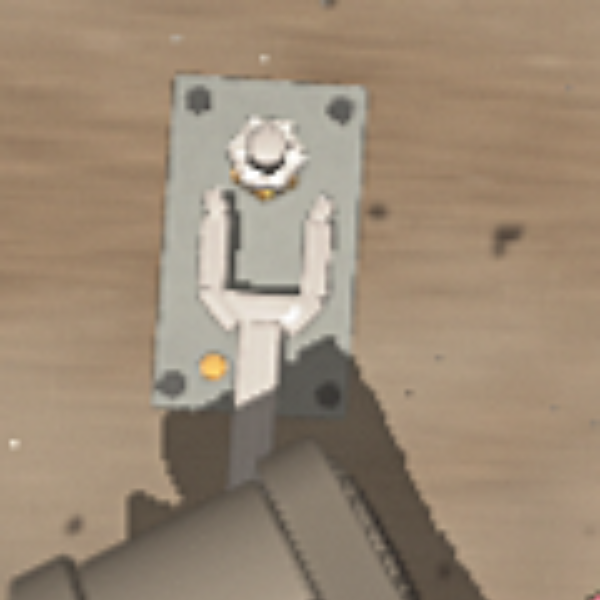

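View pics/p1s.png

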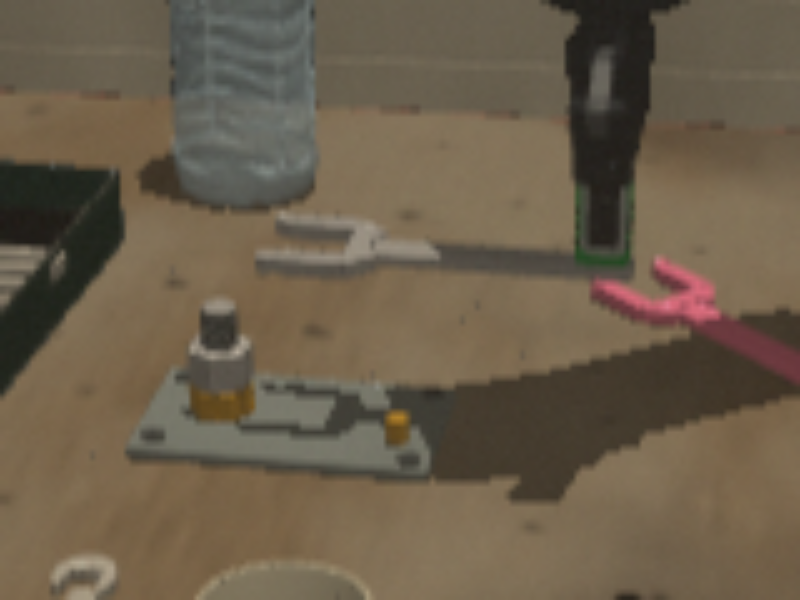

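Pose as planned. The mouth opens toward the stud and the arm is right of the pin at (213,366). Lowering to just above the plate.

Emit:
play_rows:
  commands:
    - [-0.0005,0.001,0.02,0]
    - [0,0,0.025,0]
    - [0,0,0.025,0]
    - [0,0,0.015,0]
    - [0,0,0,0]
    - [0,0,0,0]
    - [0,0,0,0]

```text
t: 7.4
eef_pos: [0.4431, 0.1794, 0.2061]
tool_rot: [0.001, 0.024, 1.0, 0.0]
contact_force: [-0.0, 1.7, -2.8]
gripper_width: 0.177
```

Run:
```python
from fit import *
import pickle
go([.4422,.1781,.1977],87.2)
c=cam('top');s=cam('side');pickle.dump((c,s),open('p2.pkl','wb'))
fx=np.array([.6370,.1686,np.radians(-2.78)])
o,R=state(); g=o['eef_pos']; ya=np.arctan2(R[1,1],R[0,1])-np.pi/2
p=[g[0]+.145*np.cos(ya),g[1]+.145*np.sin(ya),ya]; z0=g[2]-.1897
box=lambda x0,x1,y0,y1,z:[(x0,y0,z),(x1,y0,z),(x1,y1,z),(x0,y1,z)]
M=[box(-.16,-.0186,-.009,.009,.008),box(-.0186,.023,-.0157,.0157,.01),box(-.0186,.023,-.027,.027,.01)]
F=[box(-.115,.04,-.045,.045,.008),[(.0173*np.cos(a),.0173*np.sin(a),.025) for a in np.arange(6)*np.pi/3]]
for n,cc,(u0,v0,w,h) in(('t',c,(285,165,60,95)),('s',s,(255,230,100,60))):
    k=6; im=cv2.resize(cc['frame'][v0:v0+h,u0:u0+w],None,fx=k,fy=k,interpolation=cv2.INTER_CUBIC); im0=im.copy()
    for m,q,col in[(np.array(m)+[0,0,z0],p,(255,0,0)) for m in M]+[(m,fx,(0,0,255)) for m in F]:
        e=np.array([proj(cc,P) for P in T(q,m)]); e=((e-[u0,v0]+.5)*k-.5).round().astype(np.int32)
        cv2.polylines(im,[e],True,col,1)
    cv2.imwrite(f'pics/p2{n}.png',np.hstack([im0,im]) if n=='t' else im)
```

```text
t 7.4 pos [0.4431 0.1794 0.2061] yang 87.25 q [-0.58  0.46  0.08  2.17 -0.07  0.51  1.08] gw 0.0151 tilt [ 1.6e-03  8.0e-04 -1.0e+00]
 tool shift mm [ 0.9 -1.3  8.4] turn deg 0.05
```

View pics/p2t.png

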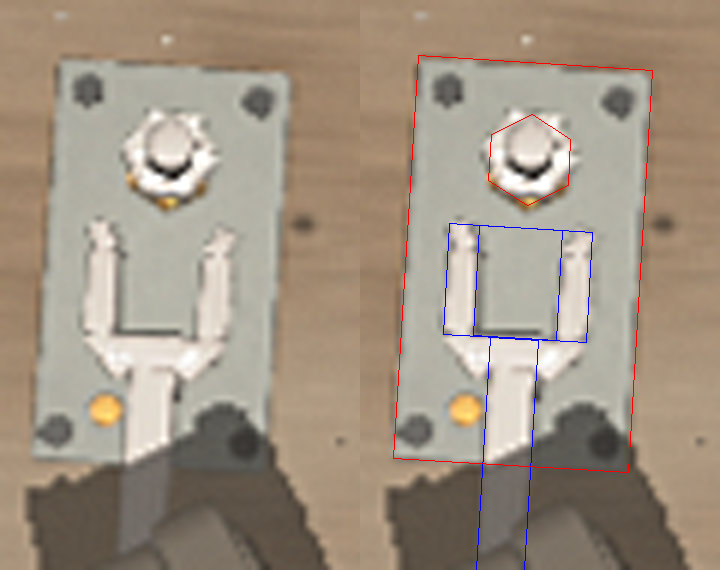

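View pics/p2s.png

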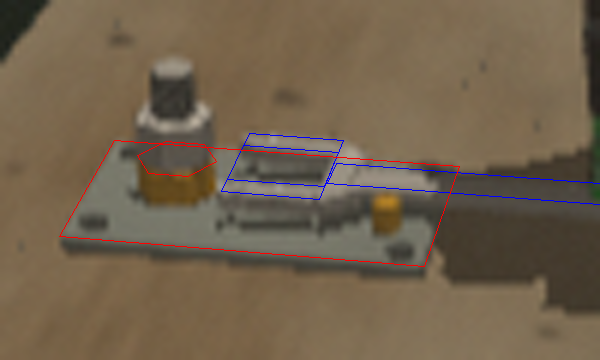

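The jaw is about 1 mm to the left (+y) of the stud's line, and the pose readout says the same (-1.3 mm). Correcting and lowering to nearly on the plate.

Emit:
play_rows:
  commands:
    - [0.0005,-0.0013,0.005,0]
    - [0,0,0.0025,0]
    - [0,0,0,0]
    - [0,0,0,0]

```text
t: 7.9
eef_pos: [0.442, 0.1781, 0.1979]
tool_rot: [0.0, 0.024, 1.0, 0.0]
contact_force: [-2.0, -0.9, 3.5]
gripper_width: 0.173
```

Run:
```python
from h import *
go([.4422,.1781,.1977],87.2)
go([.637-.145*np.cos(.0486),.1686+.145*np.sin(.0486),.1977],87.2); print(sensors.get_obs()['contact_force'])
```

```text
t 7.9 pos [0.442  0.1781 0.1979] yang 87.28 q [-0.58  0.48  0.08  2.18 -0.08  0.49  1.08] gw 0.0148 tilt [ 0.e+00  1.e-04 -1.e+00]
 tool shift mm [-0.2 -0.   0.2] turn deg 0.08
t 7.9 pos [0.442  0.1781 0.1979] yang 87.28 q [-0.58  0.48  0.08  2.18 -0.08  0.49  1.08] gw 0.0148 tilt [ 0.e+00  1.e-04 -1.e+00]
 tool shift mm [-50.2  -0.1   0.2] turn deg 0.08
[-1.99282264 -0.93365707  3.49002642]
```

Emit:
play_rows:
  commands:
    - [-0.008,0,0,0]
    - [-0.008,0,0,0]
    - [-0.008,0,0,0]
    - [-0.006,0,0,0]
    - [0,0,0,0]
    - [0,0,0,0]

```text
t: 8.5
eef_pos: [0.4728, 0.1769, 0.198]
tool_rot: [0.001, 0.024, 1.0, 0.0]
contact_force: [1.8, -0.1, -0.0]
gripper_width: 0.176
```

Emit:
play_rows:
  commands:
    - [-0.004,0,0,0]
    - [-0.004,0,0,0]
    - [-0.004,0,0,0]
    - [-0.003,0,0,0]
    - [-0.002,0,0,0]
    - [0,0,0,0]
    - [0,0,0,0]

```text
t: 9.2
eef_pos: [0.4882, 0.1763, 0.1981]
tool_rot: [-0.001, 0.023, 1.0, 0.0]
contact_force: [-4.7, 0.3, 9.8]
gripper_width: 0.176
```

```bash
cat > look.py <<'E'
from fit import *
import sys
n=sys.argv[1]
go([.637-.145*np.cos(.0486),.1686+.145*np.sin(.0486),.1977],87.2); o=sensors.get_obs(); print(o['contact_force'].round(2),o['torque'].round(3))
c=cam('top');s=cam('side')
for t,cc,(u0,v0,w,h),k in(('t',c,(285,165,65,100),6),('s',s,(255,230,120,60),6)):
    cv2.imwrite(f'pics/{n}{t}.png',cv2.resize(cc['frame'][v0:v0+h,u0:u0+w],None,fx=k,fy=k,interpolation=cv2.INTER_CUBIC))
E
python3 look.py p3
```

```text
t 9.2 pos [0.4882 0.1763 0.1981] yang 87.33 q [-0.53  0.53  0.08  2.08 -0.08  0.54  1.13] gw 0.015 tilt [-1.8e-03  1.0e-04 -1.0e+00]
 tool shift mm [-4.  -0.4  0.4] turn deg 0.13
[-4.69  0.3   9.79] [0.053 0.766 0.058]
```

View pics/p3t.png

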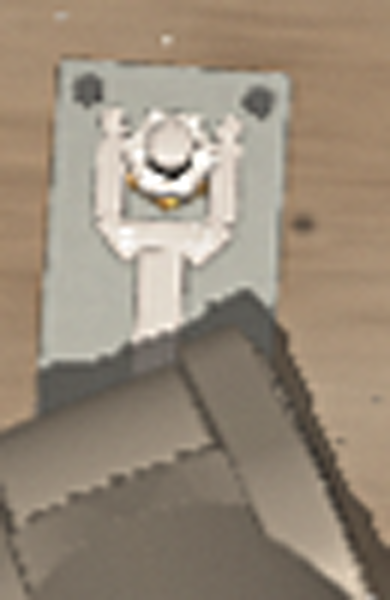

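View pics/p3s.png

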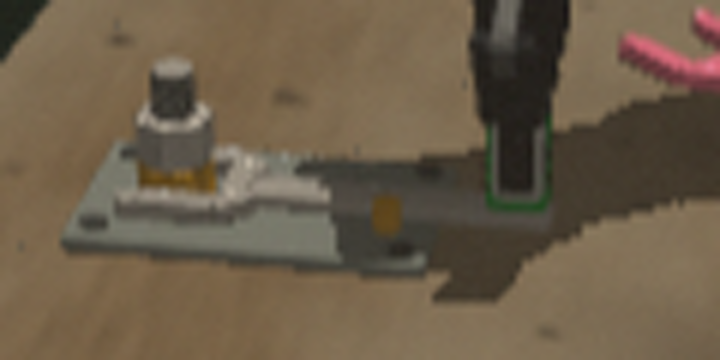

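The jaw has entered the nut. The gap to its back at about row 215 agrees with the 4 mm left to go.

Emit:
play_rows:
  commands:
    - [-0.002,-0.0003,-0.0005,0]
    - [-0.002,0,0,0]
    - [0,0,0,0]
    - [0,0,0,0]
    - [0,0,0,0]

```text
t: 9.8
eef_pos: [0.4925, 0.1755, 0.1981]
tool_rot: [-0.001, 0.023, 1.0, -0.0]
contact_force: [-4.1, 0.4, 5.2]
gripper_width: 0.168
```

```bash
python3 look.py p4
```

```text
t 9.8 pos [0.4925 0.1755 0.1981] yang 87.31 q [-0.52  0.53  0.08  2.07 -0.08  0.55  1.13] gw 0.0144 tilt [-1.2e-03 -3.0e-04 -1.0e+00]
 tool shift mm [0.3 0.1 0.4] turn deg 0.11
[-4.06  0.35  5.2 ] [0.083 0.603 0.111]
```

View pics/p4t.png

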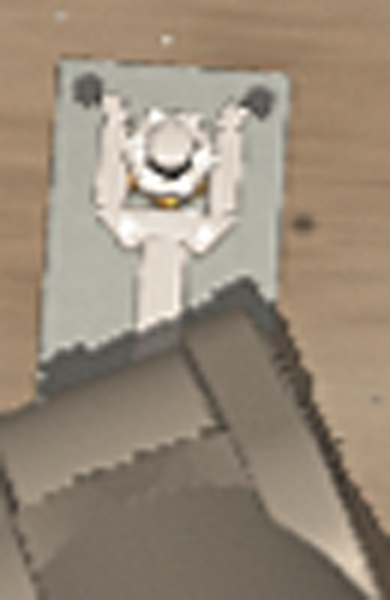

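View pics/p4s.png

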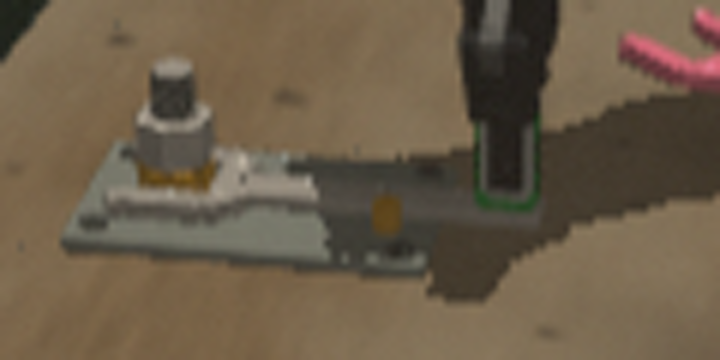

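Jaw is seated around the nut. Releasing and rising.

Emit:
play_rows:
  commands:
    - [0,0,0,0]
    - [0,0,0,0]
    - [0,0,0,0]
    - [0,0,0,0]
    - [0,0,-0.01,0]
    - [0,0,-0.03,0]
    - [0,0,-0.04,0]
    - [0,0,-0.04,0]
    - [0,0,0,0]
    - [0,0,0,0]
  claw: 0.05

```text
t: 10.9
eef_pos: [0.4931, 0.1755, 0.3197]
tool_rot: [0.001, 0.024, 1.0, 0.001]
contact_force: [-0.9, -0.0, -0.5]
gripper_width: 0.583
```

```bash
python3 look.py p5
python3 - <<'E'
from h import *
c=cam('top'); im=c['frame'][165:265,285:350]; cv2.imwrite('pics/p5.png',im)
E
```

```text
t 10.9 pos [0.4931 0.1755 0.3197] yang 87.29 q [-0.55  0.33  0.11  2.   -0.05  0.8   1.11] gw 0.0497 tilt [ 0.0027  0.0015 -1.    ]
 tool shift mm [ 1.30e+00 -1.00e-01  1.22e+02] turn deg 0.09
[-0.87 -0.   -0.46] [-0.004  0.042 -0.026]
```

View pics/p5t.png

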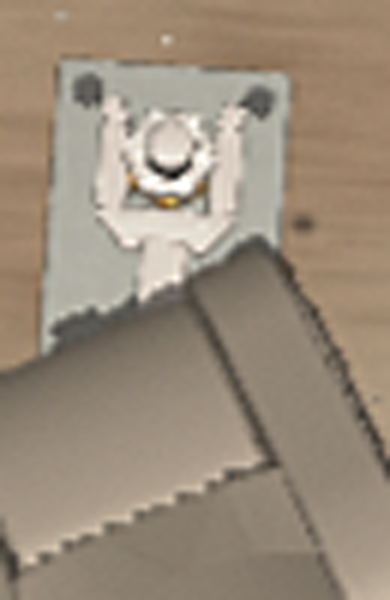

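View pics/p5s.png

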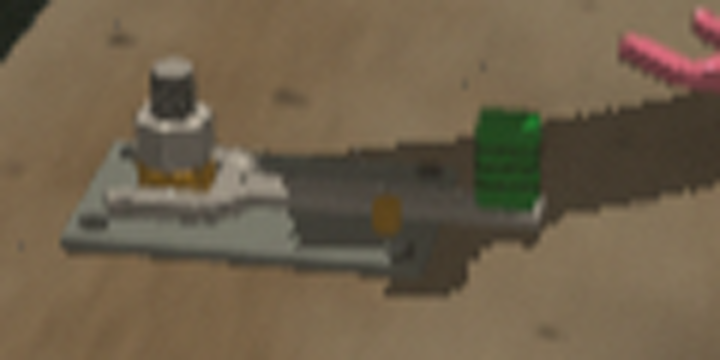

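Spanner stays flat on the nut. Now the jam nut's yaw, from an enlarged crop.

Run:
```python
from fit import *
import pickle
c=cam('top'); u0,v0,w,h,k=300,175,27,27,20
im=cv2.resize(c['frame'][v0:v0+h,u0:u0+w],None,fx=k,fy=k,interpolation=cv2.INTER_CUBIC)
cv2.imwrite('pics/j.png',im)
fx=[.637,.1686,0]
D=c['depth'][v0:v0+h,u0:u0+w]
# top-face pixels by depth height
ys,xs=np.mgrid[v0:v0+h,u0:u0+w]
Z=np.array([[world(c,u,v)[2] for u in range(u0,u0+w)] for v in range(v0,v0+h)])
print((Z[2:24,2:24]*1000).round().astype(int))
# score: fit hexagon area at z=.046
m=(Z>.040).astype(np.uint8); 
best=[]
for deg in range(-30,30,2):
  for dx in np.arange(-.003,.0031,.001):
    for dy in np.arange(-.003,.0031,.001):
      hx=T([fx[0]+dx,fx[1]+dy,np.radians(deg)],[(.01732*np.cos(a),.01732*np.sin(a),.046) for a in np.arange(6)*np.pi/3])
      q=np.array([proj(c,P) for P in hx])
      mm=np.zeros((h*8,w*8),np.uint8); cv2.fillPoly(mm,[(((q-[u0,v0]+.5)*8-.5)).round().astype(np.int32)],1)
      M=cv2.resize(m,None,fx=8,fy=8,interpolation=cv2.INTER_NEAREST)
      best.append(((mm&M).sum()/(mm|M).sum(),deg,round(dx,4),round(dy,4)))
best.sort(reverse=True); print(best[:8])
```

```text
[[   4    9    7    8    6    7    8    5    9    8    6    8    3   11
     6   10    7    7    7    7    7    7]
 [   9    7    8    6   10    7    6    7    6   10    7    8   10   11
     8   12   10    9    5    5    6    5]
 [   7    7    9    9    4   11    7    8    7    6    6    8    9    8
     8    7    7    9    6    7    8   11]
 [   7    6    9    9   11    7    8    8    8    8    6    5    7    8
     9   10    9    6    6   10    8   12]
 [  15   17   19   10    8    5    7    9    9    6    9    7   10    7
     7    5    9    7   10    8    9    9]
 [  18   19   12   16    8    5   10    8    5    7    9    9    7   10
     8    8   11   11    9    8   11   20]
 [  19   19   18   18    4    8    6    7   45   45    9   13    8    5
     7    9   10    5    7    9   23   19]
 [  16   17   20   17    5    8    6   45   44   45   46   46   48   47
    46   45    9    6    6   18   17   17]
 [  17   19   19   16    8    9   47   47   49   69   68   66   67   67
    48   47    6    7    8   18   20   16]
 [  19   16   20   17   17   11   46   45   67   68   68   68   6
[... 1340 characters left out ...]
4    7    6    8   19   25   24   22   30   32
     7    7    4   10   19   17   19   19]]
[(np.float64(0.9211991832188602), 22, np.float64(-0.001), np.float64(0.001)), (np.float64(0.920947515095216), 24, np.float64(-0.001), np.float64(0.001)), (np.float64(0.9194010537018209), 20, np.float64(-0.001), np.float64(0.001)), (np.float64(0.9163572224285184), 26, np.float64(-0.001), np.float64(0.001)), (np.float64(0.9108462675535847), 28, np.float64(-0.001), np.float64(0.001)), (np.float64(0.9106713519511744), 18, np.float64(-0.001), np.float64(0.001)), (np.float64(0.9083779295072891), 22, np.float64(0.0), np.float64(0.001)), (np.float64(0.9080597565473995), 24, np.float64(0.0), np.float64(0.001))]
```

View pics/j.png

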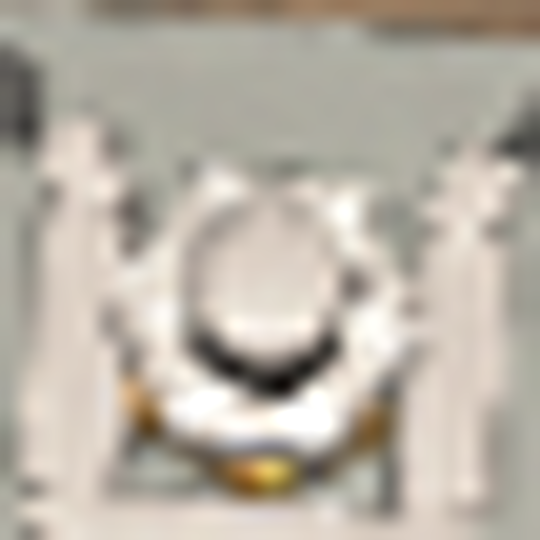

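Jam nut corners in the crop: (210,175), (350,195), (410,310), (340,430), (165,410) and (120,290). These give a yaw of about 24°, and the depth fit says 22–24°. I'll grip with the tool's y at 113°.

Emit:
play_rows:
  commands:
    - [0,0,0,-6.5]
    - [0,0,0,-6.5]
    - [0,0,0,-6.5]
    - [0,0,0,-6.5]
    - [0,0,0,0]
    - [0,0,0,0]
  claw: 0.06

```text
t: 11.7
eef_pos: [0.4928, 0.1753, 0.3174]
tool_rot: [-0.001, -0.2, 0.98, -0.0]
contact_force: [0.5, -0.3, 0.2]
gripper_width: 0.701
```

Run:
```python
from h import *
go([.637,.1686,.27],113.5)
```

```text
t 11.7 pos [0.4928 0.1753 0.3174] yang 113.11 q [-0.47  0.34  0.01  2.   -0.01  0.81  1.52] gw 0.0598 tilt [-1.5e-03 -6.0e-04 -1.0e+00]
 tool shift mm [-130.1  -62.7   47.2] turn deg -0.39
```

Emit:
play_rows:
  commands:
    - [-0.026,-0.0125,0,0]
    - [-0.026,-0.0125,0,0]
    - [-0.026,-0.0125,0,0]
    - [-0.026,-0.0125,0.02,0]
    - [-0.026,-0.0125,0.027,0]
    - [0,0,0,0]
    - [0,0,0,0]
    - [0,0,0,0]

```text
t: 12.5
eef_pos: [0.6365, 0.1699, 0.2717]
tool_rot: [-0.0, -0.202, 0.979, 0.0]
contact_force: [-0.3, -0.3, 0.7]
gripper_width: 0.704
```

Run:
```python
from h import *
go([.637,.1686,.2],113.5)
s=cam('side')
cv2.imwrite('pics/n1s.png',cv2.resize(s['frame'][170:300,220:380],None,fx=5,fy=4.6))
c=cam('top')
cv2.imwrite('pics/n1.png',cv2.resize(c['frame'][150:270,260:400],None,fx=5,fy=5))
```

```text
t 12.5 pos [0.6365 0.1699 0.2717] yang 113.26 q [-0.38  0.59  0.03  1.71 -0.03  0.85  1.64] gw 0.0601 tilt [-1.e-04  3.e-04 -1.e+00]
 tool shift mm [ 0.  -1.4 71.7] turn deg -0.24
```

View pics/n1s.png

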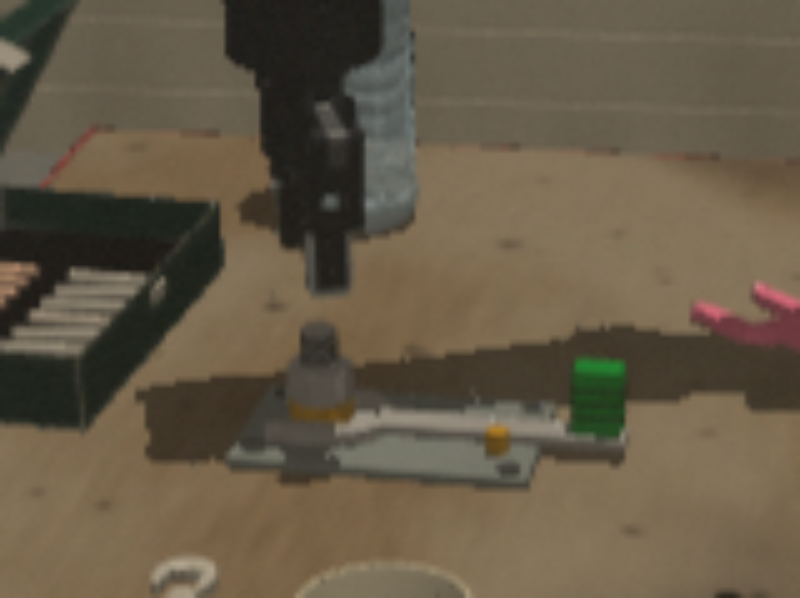

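View pics/n1.png

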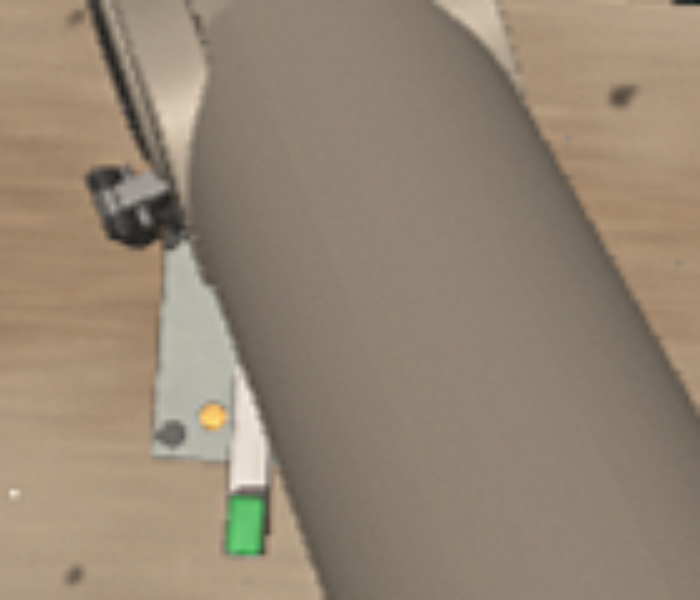

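The fingers straddle the stud's line, and the spanner lies flat with its arm beside the pin. Descending and closing on the jam nut.

Emit:
play_rows:
  commands:
    - [0,-0.0014,0.02,-0.2]
    - [0,0,0.02,0]
    - [0,0,0.018,0]
    - [0,0,0.01,0]
    - [0,0,0.003,0]
    - [0,0,0,0]
    - [0,0,0,0]

```text
t: 13.3
eef_pos: [0.638, 0.1683, 0.2013]
tool_rot: [0.001, -0.204, 0.979, 0.0]
contact_force: [0.4, 0.6, 0.0]
gripper_width: 0.699
```

Run:
```python
from h import *
go([.637,.1686,.2],113.5); o=sensors.get_obs(); print(o['contact_force'].round(2),o['torque'].round(3))
```

```text
t 13.3 pos [0.638  0.1683 0.2013] yang 113.49 q [-0.37  0.68  0.03  1.73 -0.03  0.73  1.65] gw 0.0597 tilt [ 1.7e-03  6.0e-04 -1.0e+00]
 tool shift mm [0.8 0.6 1.3] turn deg -0.01
[0.45 0.57 0.02] [ 0.022 -0.001  0.001]
```

Emit:
play_rows:
  commands:
    - [0,0,0.001,0]
    - [0,0,0,0]
    - [0,0,0,0]
    - [0,0,0,0]
    - [0,0,0,0]
    - [0,0,0,0]
    - [0,0,0,0]
    - [0,0,0,0]
  claw: 0.0
  force: 60

```text
t: 14.1
eef_pos: [0.6378, 0.1682, 0.1999]
tool_rot: [0.0, -0.204, 0.979, 0.0]
contact_force: [-1.7, -1.4, 6.0]
gripper_width: 0.339
```

```bash
cat > n.py <<'E'
from h import *
import sys
go([.637,.1686,.2],113.5); o=sensors.get_obs(); print(o['contact_force'].round(2),o['torque'].round(3))
s=cam('side'); cv2.imwrite('pics/%s.png'%sys.argv[1],cv2.resize(s['frame'][200:300,230:370],None,fx=5.5,fy=5.5))
o=sensors.get_obs(); print(o['contact_force'].round(2),o['torque'].round(3))
E
python3 n.py n2
```

```text
t 14.1 pos [0.6378 0.1682 0.1999] yang 113.49 q [-0.37  0.69  0.03  1.73 -0.03  0.72  1.65] gw 0.0289 tilt [ 7.e-04  3.e-04 -1.e+00]
 tool shift mm [ 0.6  0.7 -0.1] turn deg -0.01
[-1.65 -1.36  6.02] [-0.092  0.357 -0.013]
[-1.1  -0.3   6.06] [-0.103  0.317 -0.012]
```

View pics/n2.png

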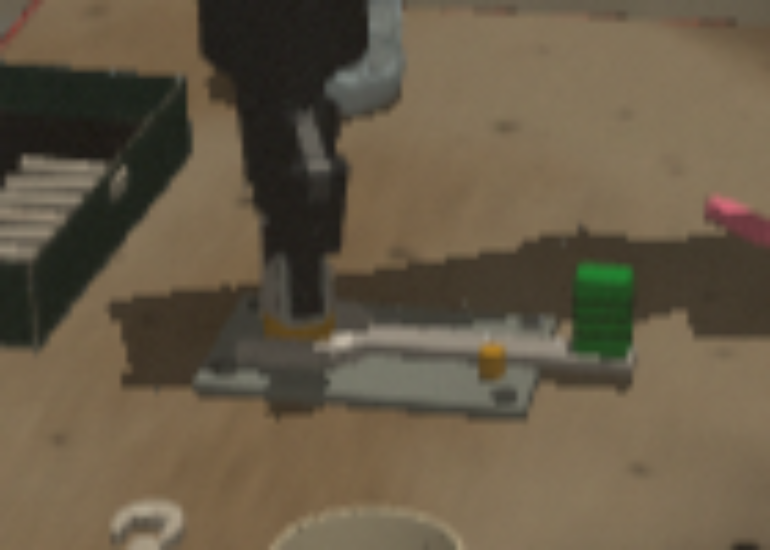

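Fingers clamp the jam nut only, above the brass. Turning clockwise in small steps, reading the moment after each.

Emit:
play_rows:
  commands:
    - [0,0,0,3]
    - [0,0,0,3]
    - [0,0,0,0]
    - [0,0,0,0]

```text
t: 14.55
eef_pos: [0.6379, 0.1681, 0.1999]
tool_rot: [0.0, -0.152, 0.988, 0.0]
contact_force: [-1.5, -0.5, 5.9]
gripper_width: 0.336
```

```bash
cat > r.py <<'E'
from h import *
go([.637,.1686,.2],113.5); o=sensors.get_obs(); print(o['contact_force'].round(2),o['torque'].round(3),o['joint_torque'].round(3)[-1])
E
python3 r.py
```

```text
t 14.55 pos [0.6379 0.1681 0.1999] yang 107.47 q [-0.39  0.69  0.06  1.73 -0.05  0.72  1.57] gw 0.0287 tilt [ 8.e-04  2.e-04 -1.e+00]
 tool shift mm [ 0.7  0.7 -0.1] turn deg -6.03
[-1.52 -0.53  5.92] [-0.101  0.302 -0.013] 0.013
```

Emit:
play_rows:
  commands:
    - [0,0,0,4]
    - [0,0,0,4]
    - [0,0,0,0]
    - [0,0,0,0]

```text
t: 14.95
eef_pos: [0.6379, 0.1681, 0.1999]
tool_rot: [0.0, -0.083, 0.997, -0.0]
contact_force: [-1.6, 0.5, 6.1]
gripper_width: 0.334
```

```bash
python3 r.py
```

```text
t 14.95 pos [0.6379 0.1681 0.1999] yang 99.47 q [-0.42  0.69  0.09  1.74 -0.09  0.72  1.46] gw 0.0285 tilt [ 8.e-04 -0.e+00 -1.e+00]
 tool shift mm [ 0.8  0.7 -0.1] turn deg -14.03
[-1.55  0.49  6.07] [-0.174  0.293 -0.085] 0.003
```

Emit:
play_rows:
  commands:
    - [0,0,0,4]
    - [0,0,0,4]
    - [0,0,0,0]
    - [0,0,0,0]

```text
t: 15.35
eef_pos: [0.6379, 0.1679, 0.1999]
tool_rot: [0.0, -0.013, 1.0, -0.0]
contact_force: [-0.9, -0.1, 5.7]
gripper_width: 0.335
```

```bash
python3 r.py
```

```text
t 15.35 pos [0.6379 0.1679 0.1999] yang 91.47 q [-0.44  0.69  0.13  1.74 -0.12  0.72  1.34] gw 0.0286 tilt [ 8.e-04 -2.e-04 -1.e+00]
 tool shift mm [ 0.9  0.7 -0.1] turn deg -22.03
[-0.86 -0.1   5.7 ] [-0.192  0.288 -0.005] 0.003
```

Emit:
play_rows:
  commands:
    - [0,0,0,3]
    - [0,0,0,3]

```text
t: 15.55
eef_pos: [0.6379, 0.1678, 0.1999]
tool_rot: [0.0, 0.04, 0.999, -0.0]
contact_force: [-1.0, -1.2, 5.3]
gripper_width: 0.335
```

```bash
python3 r.py; python3 n.py n3
```

```text
t 15.55 pos [0.6379 0.1678 0.1999] yang 85.37 q [-0.46  0.69  0.15  1.74 -0.15  0.72  1.26] gw 0.0286 tilt [ 8.e-04 -1.e-04 -1.e+00]
 tool shift mm [ 1.   0.7 -0.1] turn deg -28.13
[-0.96 -1.19  5.34] [-0.329  0.337  0.21 ] 0.411
t 15.55 pos [0.6379 0.1678 0.1999] yang 85.37 q [-0.46  0.69  0.15  1.74 -0.15  0.72  1.26] gw 0.0286 tilt [ 8.e-04 -1.e-04 -1.e+00]
 tool shift mm [ 1.   0.7 -0.1] turn deg -28.13
[-0.96 -1.19  5.34] [-0.329  0.337  0.21 ]
[-1.07 -0.58  7.51] [-0.172  0.326  0.001]
```

View pics/n3.png

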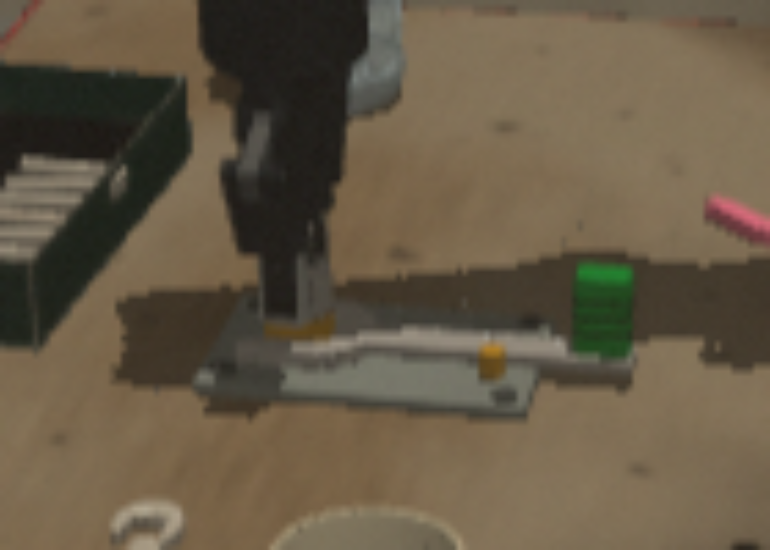

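Emit:
play_rows:
  commands:
    - [0,0,0,1]
    - [0,0,0,1]
    - [0,0,0,1]
    - [0,0,0,1]

```text
t: 16.0
eef_pos: [0.6379, 0.1678, 0.1999]
tool_rot: [0.0, 0.074, 0.997, -0.0]
contact_force: [-1.2, -1.9, 6.6]
gripper_width: 0.337
```

```bash
python3 r.py
```

```text
t 16.0 pos [0.6379 0.1678 0.1999] yang 81.46 q [-0.47  0.69  0.17  1.74 -0.17  0.72  1.21] gw 0.0288 tilt [ 7.e-04 -3.e-04 -1.e+00]
 tool shift mm [ 1.   0.7 -0.1] turn deg -32.04
[-1.17 -1.89  6.57] [-0.388  0.354  0.15 ] 0.008
```

Emit:
play_rows:
  commands:
    - [0,0,0,1]
    - [0,0,0,1]
    - [0,0,0,1]
    - [0,0,0,1]

```text
t: 16.4
eef_pos: [0.6379, 0.1678, 0.1999]
tool_rot: [0.0, 0.109, 0.994, -0.0]
contact_force: [-1.8, -1.8, 5.7]
gripper_width: 0.335
```

```bash
python3 r.py
```

```text
t 16.4 pos [0.6379 0.1678 0.1999] yang 77.48 q [-0.49  0.69  0.19  1.74 -0.18  0.72  1.15] gw 0.0286 tilt [ 7.e-04 -5.e-04 -1.e+00]
 tool shift mm [ 1.   0.6 -0.1] turn deg -36.02
[-1.82 -1.79  5.72] [-0.426  0.281  0.408] -0.176
```

Emit:
play_rows:
  commands:
    - [0,0,0,1]
    - [0,0,0,1]
    - [0,0,0,1]
    - [0,0,0,1]

```text
t: 16.8
eef_pos: [0.6379, 0.1677, 0.1999]
tool_rot: [0.0, 0.143, 0.99, -0.0]
contact_force: [-1.8, -1.1, 6.8]
gripper_width: 0.34
```

```bash
python3 r.py
```

```text
t 16.8 pos [0.6379 0.1677 0.1999] yang 73.5 q [-0.5   0.7   0.21  1.74 -0.2   0.72  1.1 ] gw 0.029 tilt [ 7.e-04 -6.e-04 -1.e+00]
 tool shift mm [ 1.1  0.6 -0.1] turn deg -40.00
[-1.75 -1.08  6.76] [-0.441  0.32   0.441] -0.271
```

The moment jumped from 0.15 to about 0.41 between 81° and 77°, so the nut has come up hard. Continuing slowly.

Emit:
play_rows:
  commands:
    - [0,0,0,1]
    - [0,0,0,1]
    - [0,0,0,1]
    - [0,0,0,1]
    - [0,0,0,0]

```text
t: 17.3
eef_pos: [0.6378, 0.1677, 0.1999]
tool_rot: [0.0, 0.178, 0.984, -0.0]
contact_force: [-1.9, -1.3, 7.2]
gripper_width: 0.337
```

```bash
python3 r.py
```

```text
t 17.3 pos [0.6378 0.1677 0.1999] yang 69.52 q [-0.51  0.7   0.23  1.74 -0.22  0.73  1.04] gw 0.0288 tilt [ 6.e-04 -8.e-04 -1.e+00]
 tool shift mm [ 1.1  0.6 -0.1] turn deg -43.98
[-1.91 -1.34  7.2 ] [-0.437  0.334  0.414] -0.514
```

Emit:
play_rows:
  commands:
    - [0,0,0,1]
    - [0,0,0,1]
    - [0,0,0,1]
    - [0,0,0,1]
    - [0,0,0,0]

```text
t: 17.8
eef_pos: [0.6378, 0.1676, 0.1999]
tool_rot: [0.0, 0.212, 0.977, -0.0]
contact_force: [-2.2, -2.4, 6.7]
gripper_width: 0.336
```

```bash
python3 r.py; python3 n.py n4
```

```text
t 17.8 pos [0.6378 0.1676 0.1999] yang 65.52 q [-0.52  0.7   0.25  1.74 -0.24  0.73  0.99] gw 0.0287 tilt [ 5.e-04 -9.e-04 -1.e+00]
 tool shift mm [ 1.2  0.6 -0.1] turn deg -47.98
[-2.23 -2.41  6.71] [-0.53   0.344  0.439] -0.57
t 17.8 pos [0.6378 0.1676 0.1999] yang 65.52 q [-0.52  0.7   0.25  1.74 -0.24  0.73  0.99] gw 0.0287 tilt [ 5.e-04 -9.e-04 -1.e+00]
 tool shift mm [ 1.2  0.6 -0.1] turn deg -47.98
[-2.23 -2.41  6.71] [-0.53   0.344  0.439]
[-1.34 -1.66  6.82] [-0.472  0.342  0.448]
```

View pics/n4.png

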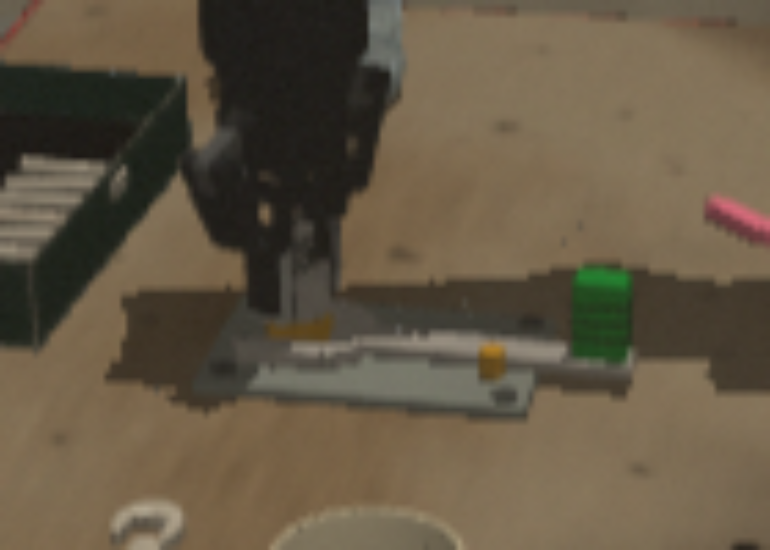

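Run:
```python
from h import *
c=cam('top'); cv2.imwrite('pics/n5.png',cv2.resize(c['frame'][190:280,285:345],None,fx=6,fy=6,interpolation=cv2.INTER_CUBIC))
for i in range(6):
    cam('side'); o=sensors.get_obs(); print(round(o['t'],2),o['torque'].round(3),o['joint_torque'].round(2),o['contact_force'].round(2))
```

```text
17.95 [-0.479  0.369  0.437] [ -0.58 -59.68   5.45 -19.79  -0.71  -0.64  -0.44] [-2.37 -1.03  6.15]
18.0 [-0.477  0.33   0.485] [ -0.57 -59.69   5.45 -19.79  -0.71  -0.64  -0.44] [-2.26 -2.11  5.64]
18.05 [-0.489  0.36   0.432] [ -0.57 -59.69   5.45 -19.79  -0.71  -0.64  -0.44] [-1.18 -1.2   6.02]
18.1 [-0.501  0.388  0.441] [ -0.56 -59.69   5.45 -19.79  -0.71  -0.64  -0.44] [-1.84 -2.6   7.41]
18.15 [-0.477  0.345  0.444] [ -0.56 -59.69   5.45 -19.79  -0.71  -0.64  -0.44] [-2.59 -1.09  6.71]
18.2 [-0.518  0.351  0.47 ] [ -0.56 -59.69   5.45 -19.79  -0.71  -0.64  -0.44] [-1.48 -1.28  5.67]
```

View pics/n5.png

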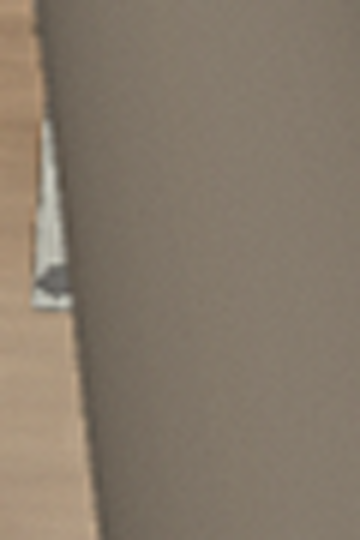

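Emit:
play_rows:
  commands:
    - [0,0,0,1]
    - [0,0,0,1]
    - [0,0,0,1]

```text
t: 18.5
eef_pos: [0.6378, 0.1676, 0.1999]
tool_rot: [0.0, 0.237, 0.971, -0.0]
contact_force: [-1.2, -2.1, 6.7]
gripper_width: 0.33
```

```bash
cat > rr.py <<'E'
from h import *
for i in range(5):
    o,R=state(); print(round(o['t'],2),round(np.degrees(np.arctan2(R[1,1],R[0,1])),2),o['torque'].round(3),o['joint_torque'].round(2),o['contact_force'].round(2),round(o['gripper_width'],3)); cam('side')
E
python3 rr.py
```

```text
18.5 62.53 [-0.544  0.408  0.515] [ -0.28 -59.63   5.6  -19.81  -0.82  -0.68  -0.43] [-1.24 -2.06  6.7 ] 0.33
18.55 62.48 [-0.453  0.42   0.514] [ -0.65 -59.48   5.6  -19.74  -0.85  -0.67  -0.53] [-1.87 -2.41  6.34] 0.338
18.6 62.54 [-0.493  0.421  0.517] [ -0.59 -59.55   5.72 -19.8   -0.81  -0.67  -0.62] [-2.36 -1.62  6.96] 0.338
18.65 62.55 [-0.55   0.429  0.526] [ -0.62 -59.56   5.68 -19.8   -0.78  -0.67  -0.53] [-1.98 -1.15  6.56] 0.335
18.7 62.55 [-0.499  0.408  0.46 ] [ -0.6  -59.57   5.67 -19.8   -0.77  -0.67  -0.5 ] [-1.09 -2.04  7.39] 0.337
```

Emit:
play_rows:
  commands:
    - [0,0,0,1]
    - [0,0,0,1]
    - [0,0,0,1]
    - [0,0,0,0]

```text
t: 19.15
eef_pos: [0.6378, 0.1676, 0.1999]
tool_rot: [0.0, 0.263, 0.965, -0.0]
contact_force: [-2.0, -1.9, 6.3]
gripper_width: 0.335
```

```bash
python3 rr.py
```

```text
19.15 59.54 [-0.601  0.412  0.466] [ -0.6  -59.46   5.95 -19.8   -0.86  -0.7   -0.66] [-1.96 -1.87  6.3 ] 0.335
19.2 59.55 [-0.579  0.38   0.529] [ -0.62 -59.46   5.91 -19.8   -0.83  -0.7   -0.56] [-1.73 -2.34  6.5 ] 0.339
19.25 59.55 [-0.532  0.38   0.433] [ -0.61 -59.47   5.9  -19.8   -0.82  -0.69  -0.54] [-1.98 -2.71  6.83] 0.334
19.3 59.56 [-0.554  0.46   0.528] [ -0.59 -59.47   5.9  -19.8   -0.82  -0.69  -0.53] [-1.99 -2.48  7.51] 0.333
19.35 59.56 [-0.507  0.422  0.587] [ -0.59 -59.48   5.9  -19.8   -0.82  -0.69  -0.53] [-1.14 -1.79  7.02] 0.336
```

Emit:
play_rows:
  commands:
    - [0,0,0,1]
    - [0,0,0,1]
    - [0,0,0,1]
    - [0,0,0,0]

```text
t: 19.8
eef_pos: [0.6378, 0.1675, 0.1999]
tool_rot: [0.0, 0.288, 0.958, -0.0]
contact_force: [-1.3, -2.1, 6.6]
gripper_width: 0.334
```

```bash
python3 rr.py
```

```text
19.8 56.54 [-0.521  0.429  0.613] [ -0.61 -59.36   6.17 -19.79  -0.92  -0.72  -0.7 ] [-1.27 -2.05  6.63] 0.334
19.85 56.56 [-0.567  0.491  0.555] [ -0.64 -59.37   6.13 -19.79  -0.89  -0.72  -0.61] [-1.51 -2.89  7.43] 0.334
19.9 56.56 [-0.561  0.485  0.528] [ -0.62 -59.38   6.12 -19.79  -0.89  -0.71  -0.58] [-2.26 -2.35  6.84] 0.337
19.95 56.56 [-0.559  0.458  0.591] [ -0.61 -59.39   6.12 -19.79  -0.88  -0.71  -0.58] [-2.02 -2.5   6.84] 0.334
20.0 56.56 [-0.509  0.401  0.539] [ -0.6  -59.39   6.13 -19.79  -0.88  -0.71  -0.58] [-2.39 -2.58  7.52] 0.336
```

The moment now rises as described: about 0.45 at 65°, 0.57 at 56.5°. Another 5° brings it to about 0.65.

Emit:
play_rows:
  commands:
    - [0,0,0,1]
    - [0,0,0,1]
    - [0,0,0,1]
    - [0,0,0,0]
    - [0,0,0,0]

```text
t: 20.55
eef_pos: [0.6378, 0.1675, 0.1999]
tool_rot: [0.0, 0.313, 0.95, -0.0]
contact_force: [-2.2, -2.7, 6.3]
gripper_width: 0.334
```

```bash
python3 rr.py
```

```text
20.55 53.58 [-0.567  0.436  0.617] [ -0.62 -59.27   6.36 -19.79  -0.94  -0.75  -0.63] [-2.22 -2.7   6.29] 0.334
20.6 53.57 [-0.564  0.458  0.597] [ -0.61 -59.27   6.36 -19.79  -0.94  -0.75  -0.62] [-2.05 -3.03  6.89] 0.335
20.65 53.57 [-0.56   0.484  0.603] [ -0.6  -59.28   6.36 -19.79  -0.94  -0.75  -0.62] [-2.2  -1.78  7.14] 0.337
20.7 53.57 [-0.571  0.41   0.639] [ -0.59 -59.28   6.36 -19.79  -0.94  -0.75  -0.62] [-2.07 -2.81  7.19] 0.337
20.75 53.57 [-0.58   0.454  0.666] [ -0.58 -59.28   6.36 -19.79  -0.94  -0.75  -0.62] [-1.6  -1.97  7.37] 0.337
```

Emit:
play_rows:
  commands:
    - [0,0,0,1]
    - [0,0,0,1]
    - [0,0,0,0]
    - [0,0,0,0]
    - [0,0,0,0]
    - [0,0,0,0]

```text
t: 21.4
eef_pos: [0.6378, 0.1675, 0.1999]
tool_rot: [0.0, 0.329, 0.944, -0.0]
contact_force: [-1.5, -2.3, 7.1]
gripper_width: 0.334
```

```bash
python3 rr.py; python3 n.py n6
```

```text
21.4 51.58 [-0.565  0.477  0.642] [ -0.6  -59.24   6.5  -19.77  -0.98  -0.75  -0.65] [-1.55 -2.3   7.14] 0.334
21.45 51.58 [-0.573  0.491  0.679] [ -0.6  -59.24   6.5  -19.77  -0.98  -0.75  -0.65] [-2.81 -2.54  6.86] 0.337
21.5 51.57 [-0.556  0.518  0.62 ] [ -0.6  -59.24   6.5  -19.77  -0.98  -0.75  -0.65] [-1.29 -2.1   7.22] 0.336
21.55 51.58 [-0.578  0.477  0.644] [ -0.6  -59.24   6.5  -19.77  -0.98  -0.75  -0.65] [-2.16 -2.87  7.24] 0.337
21.6 51.57 [-0.529  0.455  0.673] [ -0.6  -59.24   6.5  -19.77  -0.98  -0.75  -0.65] [-1.85 -1.91  6.53] 0.335
t 21.65 pos [0.6377 0.1675 0.1999] yang 51.58 q [-0.57  0.71  0.31  1.75 -0.3   0.73  0.79] gw 0.0289 tilt [ 2.0e-04 -1.1e-03 -1.0e+00]
 tool shift mm [ 1.3  0.4 -0.1] turn deg -61.92
[-2.77 -2.64  6.72] [-0.581  0.421  0.652]
[-2.18 -2.43  6.63] [-0.567  0.539  0.657]
```

View pics/n6.png

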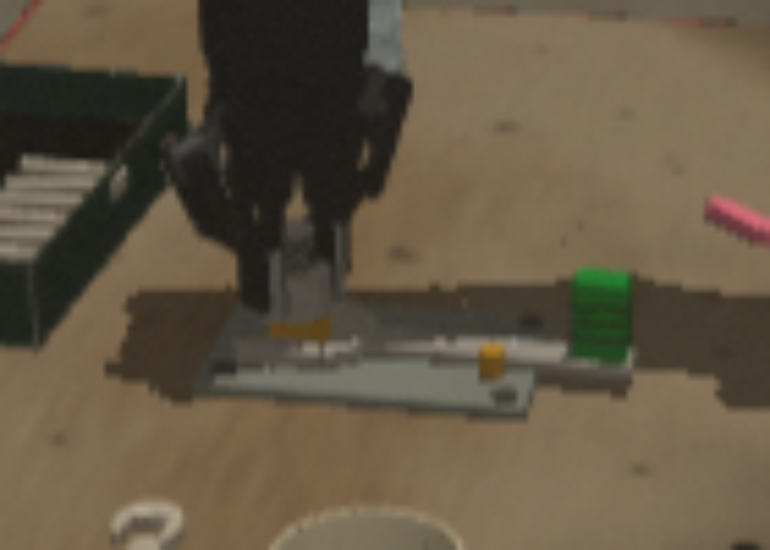

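Moment steady at 0.65–0.66 N m, held over 0.2 s, with the spanner's arm against the pin. Releasing straight and withdrawing upward.

Emit:
play_rows:
  commands:
    - [0,0,0,0]
    - [0,0,0,0]
    - [0,0,0,0]
    - [0,0,0,0]
    - [0,0,0,0]
  claw: 0.06

```text
t: 22.2
eef_pos: [0.6375, 0.1683, 0.199]
tool_rot: [-0.0, 0.33, 0.944, -0.0]
contact_force: [0.0, 0.5, 0.3]
gripper_width: 0.702
```

Emit:
play_rows:
  commands:
    - [0,0,-0.01,0]
    - [0,0,-0.03,0]
    - [0,0,-0.04,0]
    - [0,0,-0.04,0]
    - [0,0,-0.04,0]
    - [0,0,0,0]
    - [0.04,0,0,0]
    - [0.04,0,0,0]
    - [0.04,0,0,0]
    - [0.03,0,0,0]
    - [0,0,0,0]
    - [0,0,0,0]

```text
t: 23.4
eef_pos: [0.5198, 0.2619, 0.3594]
tool_rot: [0.0, 0.329, 0.944, 0.0]
contact_force: [0.3, -0.9, -0.2]
gripper_width: 0.701
```

```bash
python3 look.py f1
python3 - <<'E'
from h import *
s=cam('side'); cv2.imwrite('pics/f1w.png',s['frame'])
E
```

```text
t 23.4 pos [0.5198 0.2619 0.3594] yang 51.58 q [-0.86  0.39  0.37  1.85 -0.17  0.94  0.49] gw 0.0598 tilt [ 2.e-04  2.e-04 -1.e+00]
 tool shift mm [-32.  -84.8 161.7] turn deg -35.62
[ 0.3  -0.89 -0.21] [ 0.006 -0.062  0.009]
```

View pics/f1t.png

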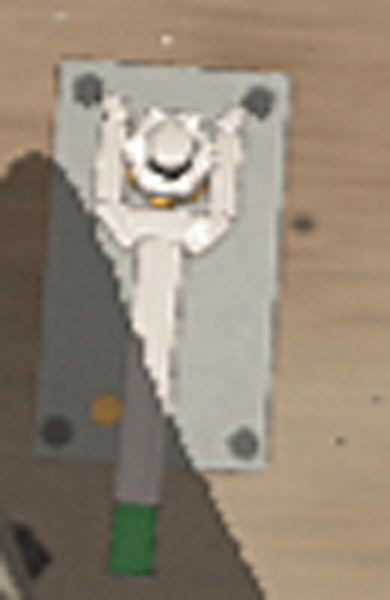

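View pics/f1w.png

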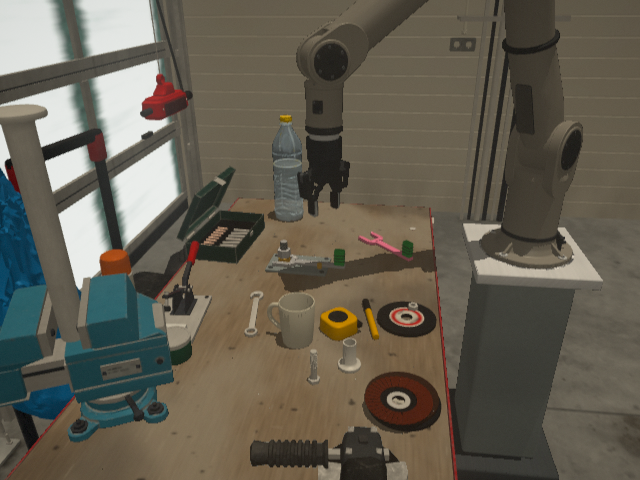

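The spanner is flat on the nut with its arm against the pin at (106,408). It has swung only 2–3°. Mug and tape measure are where they were, and the robot is clear. Handing in.

```bash
python3 -c "
from h import *
print(bot.hand_in())"
```

```text
the job is handed in; nothing more can be done
None
```

I slid the steel spanner with the green grip onto the lower brass nut and tightened the jam nut clockwise by about 62° of finger turn. I let go at about 23 s and handed in; no verdict comes back.

- **Tightness:** the wrist moment held steady at about 0.65–0.66 N m for well over 0.2 s, with the spanner's arm against the pin. That is a little under the 0.7 N m asked for. The fingers were only on the jam nut.
- **End state:** the last pictures show the spanner flat on the lower nut with its arm on the pin. The spanner has swung only about 2–3°, so by estimate the lower nut has turned only a few degrees, well inside 15°. The mug and tape measure have not moved, and the gripper is clear.
- **What disagreed:** the wrist moment stayed flat at about 0.41–0.45 N m over roughly 12° of turn before it rose at the expected 1 N m per rad. Counting by angle from the first jump to 0.4 would put the final tightness nearer 0.9 N m. I trusted the measured moment, because its rise matched the description from there on. Both figures are under the 0.95 N m limit.

I could not measure the pin force directly; 0.65 N m corresponds to about 6.8 N on the pin.

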